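Prop the model bridge with the screw jack

ROBOT

A 7-joint arm with a two-finger parallel gripper is mounted at the origin on the work surface. World frame = base frame: x ahead of the robot, y to its left, z up, the work surface at z = 0. Lengths are in m, angles in rad, forces in N, time in s.
With the tool pointing down it reaches from about 0.425 to 1.025 m from the base axis. Payload 9.4 kg.
Tool frame: the origin (TCP) lies at the very end of the fingers, on their centre line; the grasp point (between the pads) lies 19 mm behind it (env.pinch_z is the distance from the TCP to the grasp point, in m); z points along the fingers, y is the line along which they close (so a half turn about z gives the same grasp; the last joint's range is limited). The gripper opens to 85 mm and grips with 20 to 120 N. Pads are 22 mm wide; open, the fingers measure 114 mm over their backs; the gripper's body (76 mm by 85 mm) begins 54 mm behind the grasp point. The pads swing forward as they close: fully open they stand 13 mm farther back than shut.
Start: joints at [-1.32, 0.599, -0.003, 1.599, 0.002, 0.943, -0.08], TCP at [0.233, 0.686, 0.231] pointing down, gripper open.
Joint ranges: [-2.57, 2.57], [-0.35, 1.97], [-1.29, 1.29], [0.11, 2.56], [-1.05, 4.19], [0.11, 1.86], [-2.63, 2.63]. Speed limits (rad/s): [2.22, 2.22, 3.01, 3.01, 3.14, 3.14, 3.14].

INTERFACE

Orientations are given as a 3x3 rotation matrix whose columns are the frame's x, y, z axes.
In Python, from plant import monitor, vision, env gives the robot as it stands. The module is installed in compiled form; this text tells all that it offers.
- The arm moves only by the tool drive_tool, never from a script. Its argument "moves" is a list that holds one entry, the list of rows, each a list of 7 numbers: the shift along the tool's x, y, z in cm, then the turn, a rotation vector about the tool's x, y, z in rad, then the finger opening in cm, from 0 to 8.54. In form: [[[x, y, z, rx, ry, rz, fingers], ...]]. A call has 1 to 12 rows; each row is the pose to reach, as a shift and turn from the pose commanded when the call began, along the tool's axes at that moment; what a row does not reach only later rows make up. A row lasts 1/10 s, in which the tool goes at most 50 mm and 8.59 degrees, less where a joint would pass 70% of its speed; a pose out of reach is approached as far as the arm can. A call with a gripper value outside its range is refused whole. The fingers move at their own pace and stop on an object; "squeeze" is the grip in N (left out, the last holds). Time passes only in rows, so rows that repeat a pose let the fingers close. It gives the time, the measured TCP pose, the force, the opening and the grip force at its end, in the units of the state.
- monitor.get_obs(): the state, without advancing time (a new reading comes with each control period).
- vision.snapshot(name): name is "scene" or "top" or "wrist"; returns the picture (384x512x3 uint8, red, green, blue); there is no depth.
- vision.get_calibration(name): a dict with "mtx" (3x3 intrinsics, pixels), "rvec" (rotation vector, rad) and "tvec" (3), from world to camera coordinates, as OpenCV has them. Camera axes: x right, y down, z forward; pixel columns grow to the right and rows downward; lengths in m; the calibration is good to about 2 mm. A picture is of the moment at which its call begins: read the wrist's pose just before it. get_calibration takes no time and is no camera call; for the wrist camera it gives the pose at the moment of the call.
- env.finish_job(): hands the job in; it is judged then, once.
The state is a dict: "clock": time; "qpos": joint angles; "joint_velocities": joint speeds; "tau": joint torques, N m; "tcp_pos": TCP position; "eef_rot": TCP orientation; "contact_force": force on the tool from outside, world axes, zero at the start; "wrist_torque": the same for the moment, N m; "finger_gap": finger opening in m; "finger_force": force on a finger pad.
Only numpy, scipy, OpenCV 4.12 (cv2) and the standard library are available. Lean on these libraries where they do the work, as an engineer would, in place of code of your own. Each camera call takes 0.05 s, during which the arm holds its last target. There are 200 camera calls.

TASK

The glued joint under the yellow band in the middle of the model bridge must be propped while it dries: fetch the blue screw jack, stand it flat on the table with its lowered platform under the middle of the bridge deck, and let it go. Then turn its red knob, clockwise seen from above and in several strokes, until the platform just meets the underside of the deck and takes its weight, raising the deck by no more than 3 mm. Leave the jack standing there with the deck in its place, and do not disturb the jars and the cup.

Things in the scene. Friction and masses are not known exactly. Their poses are not given: they have to be found in the camera images.
- jack_column (a point): the screw jack's blue rectangular column, 36 mm (jack x) by 44 mm (jack y), from 10 to 110 mm above the table. This point is on its axis, 98 mm above the jack's underside: a good height to grip it across the 44 mm (along y). The grey drive cover and knob stand behind it (-x). Jack x points from column to platform, z up.
- platform_top (a point): centre of the upper face of the jack's platform, 56 by 56 mm and 7 mm thick, aluminium with a cork top, 75 mm ahead of the column's axis (jack x). With the knob at 0 it is 77 mm above the jack's underside; it rises 5 mm per rad of the knob, up to 30 mm.
- knob_grip (a point): the jack's knob: a red bar 40 mm long (its own x), 14 mm thick (its own y, the way to pinch it) and 29 mm tall, on a black disc 36 mm across and 3 mm high, turning about the vertical 55 mm behind the column's axis. This point is on the axis, 135 mm above the jack's underside: 25 mm above the housing, 7 mm below the bar's top.
- knob (a joint): angle of the knob in rad relative to the jack, 0 to 6, growing clockwise seen from above; growing raises the platform by 5 mm per rad. At 0 the bar lies along jack x. It turns stiffly (0.05 N m) and stays where it is left.
- deck_under (a point): centre of the underside of the bridge deck, a loose wooden board 64 mm (its x) by 216 mm (its y) by 8 mm, about 0.3 kg, a yellow band across the middle of its top, a thin railing on its far edge (to 29 mm above the underside). It rests on two piers, underside 89 to 97 mm above the table from run to run. Deck x points across the bridge, away from the robot; z up.
- piers: the two fixed dark bark-rock piers that carry the deck. Origin between them, straight below the deck's middle, 93 mm below its underside; x across the bridge, y along it. The opening between the piers is about 112 mm wide; beyond 115 mm from the middle the rock rises to about 60 mm above the deck's underside.
- jar_olive_mid (a point): centre of a loose olive-green paint jar, 64 mm diameter, 85 mm tall, a bystander
- jar_brown_mid (a point): centre of a loose dark brown paint jar, 68 mm diameter, 100 mm tall, a bystander
- cup_pink_mid (a point): centre of a loose pink cup, 70 mm diameter, 55 mm tall, a bystander
- jack: the whole loose jack, about 0.75 kg; origin on its underside, below the column's axis; axes as for the column. Grey base 10 mm thick and 56 mm wide, from 80 mm behind to 115 mm ahead of the column's axis. Behind the column a grey housing, equally high (110 mm), runs back to 74 mm behind the axis and carries the knob, whose top is 142 mm above the underside.
- platform: the moving platform with its carriage; its origin is not useful, use the point on its top
- deck: the bridge deck as a body; origin and axes as for its underside point

How it is judged:
On the way, in this order (a step that is already met when the one before it is completed fails the run):
1. the jack stands on the table, let go, with its platform under the middle of the deck and not yet touching it (horizontal distance between platform_top and deck_under below 0.02 m and height (world z) of jack_column below 0.1005 m and angle between jack_column's own z axis and vertical below 0.04 rad and contact force between platform and deck below 0.05 N and contact force between the fingers and jack below 0.1 N), for 0.2 s.
2. the platform has been raised against the deck (contact force between platform and deck above 0.2 N), for 0.2 s.
At the end, for the whole second after the job is handed in: The jack stands flat on the table (within 0.04 rad) at rest, its platform centre within 20 mm sideways of the deck's middle and pressing up on the deck with more than 0.2 N; the deck's middle is less than 3.5 mm above its seat and within 8 mm of its place (horizontal distance between platform_top and deck_under below 0.02 m and height (world z) of jack_column below 0.1005 m and angle between jack_column's own z axis and vertical below 0.04 rad and z of deck_under in the frame of piers between 0.09 and 0.0965 m and horizontal distance between deck_under and piers below 0.008 m and contact force between platform and deck above 0.2 N and linear speed of each of jack, deck below 0.01 m/s); the robot touches nothing.
It fails at once if the deck is knocked 15 mm or more out of its place or tipped more than 0.12 rad (distance of deck_under from where it was at the start of the episode above 0.015 m or angle between deck_under's own z axis and vertical above 0.12 rad).
It fails at once if the jack is tipped over (angle between jack_column's own z axis and vertical above 0.5 rad).
It fails at once if the jar olive is pushed or lifted more than 30 mm from where it stood, or tipped (distance of jar_olive_mid from where it was at the start of the episode above 0.03 m or angle between jar_olive_mid's own z axis and vertical above 0.3 rad).
It fails at once if the jar brown is pushed or lifted more than 30 mm from where it stood, or tipped (distance of jar_brown_mid from where it was at the start of the episode above 0.03 m or angle between jar_brown_mid's own z axis and vertical above 0.3 rad).
It fails at once if the cup pink is pushed or lifted more than 30 mm from where it stood, or tipped (distance of cup_pink_mid from where it was at the start of the episode above 0.03 m or angle between cup_pink_mid's own z axis and vertical above 0.3 rad).
It also fails if it takes over 72 s, if anything falls off the work surface, if the arm or the gripper's body presses on something with over 40 N, if the wrist force passes 120 N, or if a joint passes its speed limit or range.

## Working session

There is one attempt and no reset: what is moved stays moved. The work goes in short steps, Python scripts to look and compute and a tool call to move; the robot and the scene stay as the last step left them, time stands still between calls to the robot, and variables do not carry over. Pictures are saved under pics/ and viewed, at most 10 in all, crops included, and the job is handed in when it is done.

Besides the shell and the picture viewer there is one more tool, called after "Call:" by a JSON object that holds its "fn" and its "kwargs", one argument or row to a line. drive_tool: Moves the arm, as the interface text tells. Its arguments: {"type":"object","properties":{"moves":{"type":"array"},"squeeze":{"type":"number"}},"required":["moves"]}

```bash
mkdir -p pics; cat > h.py <<'E'
import numpy as np, cv2
from plant import monitor, vision, env
def cal(n):
    c=vision.get_calibration(n); R=cv2.Rodrigues(np.array(c["rvec"],float))[0]
    return np.array(c["mtx"],float),R,np.array(c["tvec"],float).ravel()
def ray(c,u,v,z):
    K,R,t=c; o=-R.T@t; d=R.T@np.linalg.solve(K,[u,v,1.]); return o+d*(z-o[2])/d[2]
def proj(c,p):
    K,R,t=c; q=K@(R@np.array(p)+t); return q[:2]/q[2]
def snap(n,f):
    c=cal(n); im=vision.snapshot(n); cv2.imwrite('pics/'+f,im[:,:,::-1]); return c,im
E
python3 - <<'E'
from h import *
o=monitor.get_obs();print(o)
for n in("top","scene"):
    c,im=snap(n,n+"0.png");print(n,-c[1].T@c[2],c[0][0,0])
a=cv2.imread('pics/top0.png');b=cv2.imread('pics/scene0.png')
cv2.imwrite('pics/both.png',cv2.resize(np.vstack([a,b]),(448,672))) 
E
```

```text
{'clock': 0.0, 'qpos': array([-1.31971916,  0.60011815, -0.00254946,  1.60011685,  0.00180009,
        0.94289361, -0.07983425]), 'joint_velocities': array([ 9.12897324e-04,  7.17551004e-05, -4.39987165e-04,  1.84534243e-03,
        1.87199194e-03,  1.31321653e-04, -2.03266188e-04]), 'tau': array([-3.70673706e-04, -7.76457739e+01,  1.56459745e+00, -2.58021498e+01,
        1.22982112e-02,  8.87890375e-03, -2.04735898e-06]), 'tcp_pos': array([0.23326863, 0.68595974, 0.23042655]), 'eef_rot': array([[-9.46769796e-01,  3.21911203e-01, -3.61469357e-04],
       [ 3.21911376e-01,  9.46768633e-01, -1.49055586e-03],
       [-1.37598780e-04, -1.52757436e-03, -9.99998824e-01]]), 'contact_force': array([ 0.52739116, -0.23025903,  1.2859031 ]), 'wrist_torque': array([ 0.03328315, -0.05819805, -0.02349333]), 'finger_force': 0.0, 'finger_gap': 0.08517074696744319}
top [ 0.48442001 -0.0026866   1.29985679] 484.1044859075469
scene [ 0.92158179 -0.52098975  0.89690927] 411.927018617518
```

View pics/top0.png

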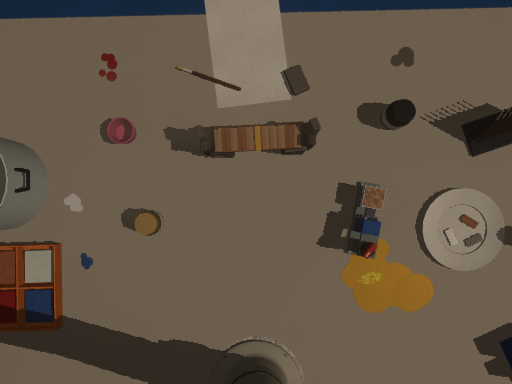

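View pics/scene0.png

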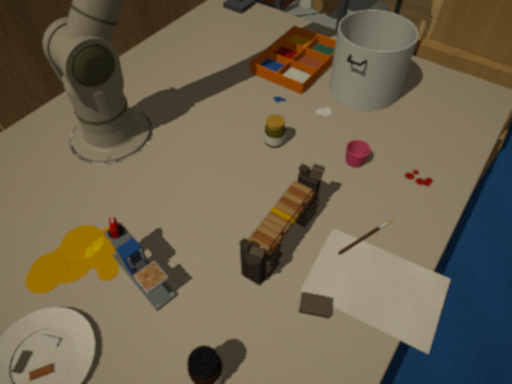

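The top view looks down with +x up and +y left. The jack is at about (371,225), with its platform at (373,197) and knob at (369,250). The deck is centred near its yellow band at (258,137), the olive jar is at (148,223), the brown jar at (399,113) and the cup at (121,131).

```bash
cat > m.py <<'E'
from h import *
def cents(im,hl,hh,minA=15,box=None):
    hsv=cv2.cvtColor(im,cv2.COLOR_RGB2HSV); m=cv2.inRange(hsv,hl,hh)
    if box: 
        k=np.zeros_like(m);k[box[1]:box[3],box[0]:box[2]]=255;m&=k
    n,l,s,c=cv2.connectedComponentsWithStats(m)
    out=[]
    for i in range(1,n):
        if s[i,4]>=minA:
            p=np.argwhere(l==i)[:,::-1].astype(np.float32)
            out.append((s[i,4],c[i],cv2.minAreaRect(p)))
    return sorted(out,key=lambda a:-a[0])
E
python3 - <<'E'
from m import *
C={n:cal(n) for n in("top","scene")}
T=cv2.imread('pics/top0.png')[:,:,::-1].copy();S=cv2.imread('pics/scene0.png')[:,:,::-1].copy()
def show(n,im,nm,lo,hi,box,z):
    for a,c,r in cents(im,lo,hi,12,box)[:3]:
        print(n,nm,a,c.round(1),"rect",np.round(r[0],1),np.round(r[1],1),round(r[2],1),"w",ray(C[n],*r[0],z).round(4))
show("top",T,"col",(100,100,40),(125,255,255),(340,170,400,270),.11)
show("top",T,"plat",(3,60,80),(25,200,255),(355,180,395,212),.077)
show("top",T,"knob",(170,120,60),(180,255,255),(340,235,385,265),.142)
show("top",T,"knob",(0,150,60),(6,255,255),(340,235,385,265),.142)
show("top",T,"band",(18,150,90),(30,255,255),(240,110,275,165),.101)
show("scene",S,"band",(18,150,90),(30,255,255),(255,190,310,240),.101)
show("scene",S,"col",(100,100,40),(125,255,255),(100,220,180,290),.11)
show("scene",S,"plat",(3,60,80),(25,200,255),(130,250,180,300),.077)
for nm,p,z in(("olive",(147,224),.085),("brown",(400,113),.1),("cup",(121,131),.05)): print(nm,ray(C["top"],*p,z).round(3))
a=cv2.resize(T[100:270,170:420],(750,510),interpolation=cv2.INTER_CUBIC)
cv2.imwrite('pics/crop1.png',np.clip(a[:,:,::-1].astype(float)*1.6,0,255).astype(np.uint8))
E
```

```text
top col 238 [370.9 227. ] rect [370.8 226.9] [17.  13.9] 10.3 w [ 0.4165 -0.2918  0.11  ]
top plat 868 [379.5 194.9] rect [374.5 195.5] [31. 39.] 90.0 w [ 0.4937 -0.3116  0.077 ]
top knob 78 [370.5 250. ] rect [370.2 250.4] [ 5.5 15.9] 38.7 w [ 0.3625 -0.2807  0.142 ]
top band 107 [257.5 138.5] rect [257.3 137.9] [23.9  4.9] 86.4 w [ 0.6441 -0.0188  0.101 ]
scene band 169 [282.4 214.3] rect [282.9 214.2] [26.8  6.7] 26.6 w [ 0.6476 -0.0198  0.101 ]
scene col 340 [128.4 250.9] rect [132.6 255.2] [31.1 21.8] 62.2 w [ 0.4406 -0.3056  0.11  ]
scene plat 536 [150.3 275.5] rect [150.3 275.2] [21.8 26.6] 53.1 w [ 0.4888 -0.3101  0.077 ]
scene plat 202 [135.5 292. ] rect [138.5 288.5] [17. 21.] 0.0 w [ 0.4903 -0.3477  0.077 ]
scene plat 162 [174.  259.4] rect [173. 259.] [18. 12.] 90.0 w [ 0.5027 -0.2512  0.077 ]
olive [0.437 0.263 0.085]
brown [ 0.698 -0.376  0.1  ]
cup [0.678 0.332 0.05 ]
```

View pics/crop1.png

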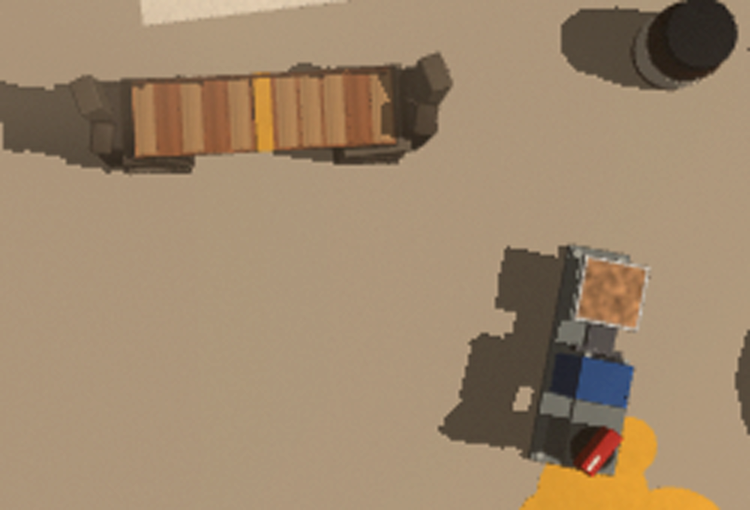

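```bash
cat > g.py <<'E'
from h import *
from scipy.spatial.transform import Rotation as Ro
def down(yaw):  # tool z down, tool x at world yaw
    c,s=np.cos(yaw),np.sin(yaw); return np.array([[c,s,0],[s,-c,0],[0,0,-1.]])
def delta(p,yaw):
    o=monitor.get_obs(); R=o["eef_rot"]; p0=o["tcp_pos"]
    return (R.T@(np.array(p)-p0)*100).round(2), Ro.from_matrix(R.T@down(yaw)).as_rotvec().round(4)
def st():
    o=monitor.get_obs(); R=o["eef_rot"]
    print("t",round(o["clock"],2),"tcp",o["tcp_pos"].round(4),"yaw",round(np.arctan2(R[1,0],R[0,0]),4),"tilt",R[:2,2].round(4),"q",o["qpos"].round(2),"gap",round(o["finger_gap"],4),"ff",round(o["finger_force"],1),"F",o["contact_force"].round(1),"M",o["wrist_torque"].round(3))
E
python3 - <<'E'
from g import *
c=cal("top"); P=lambda x,y,z: ray(c,170+x/3,100+y/3,z)[:2]
pl=np.array([P(*q,.080) for q in((583,258),(650,266),(640,330),(577,322))]).mean(0)
co=np.array([P(*q,.110) for q in((580,356),(634,364),(629,407),(578,400))]).mean(0)
kn=P(598,452,.142)
print(pl,co,kn,"yaw",np.arctan2(*(pl-kn)[::-1]),np.arctan2(*(pl-co)[::-1]),np.linalg.norm(pl-co),np.linalg.norm(co-kn))
a,b=P(580,470,.142),P(618,432,.142);print("bar",np.arctan2(*(b-a)[::-1]))
a,b=P(135,157,.1),P(397,149,.1);print("deck y",np.arctan2(*(a-b)[::-1])-np.pi/2,np.linalg.norm(a-b))
w=vision.get_calibration("wrist");C=cal("wrist");o=monitor.get_obs();R=o["eef_rot"]
print("cam in tool",R.T@(-C[1].T@C[2]-o["tcp_pos"]),"\n",R.T@C[1].T)
print(delta((.55,.2,.25),np.pi-.15),delta((.50,-.2,.25),np.pi-.15))
E
```

```text
[ 0.48744616 -0.30983948] [ 0.41567401 -0.29400754] [ 0.36185195 -0.27858909] yaw -0.24386803799744047 -0.2171092538147035 0.07349756349135556 0.05598698551147729
bar -0.8170657141281205
deck y 0.0049385577520677515 0.21709390543363233
cam in tool [ 6.80069528e-02  9.43662169e-05 -1.44234874e-01] 
 [[-2.72605950e-05 -9.62551450e-01 -2.71099069e-01]
 [ 9.99999658e-01 -2.50168168e-04  7.87679381e-04]
 [-8.26002288e-04 -2.71098955e-01  9.62551128e-01]]
(array([-45.63, -35.82,  -1.89]), array([-0.0014, -0.    , -0.1777])) (array([-53.77, -75.3 ,  -1.84]), array([-0.0014, -0.    , -0.1777]))
```

Call:
{"fn": "drive_tool", "kwargs": {
  "moves": [
    [[-5, -3, 0, 0, 0, 0, 8.5], [-9, -6, 0, 0, 0, 0, 8.5], [-13, -9, 0, 0, 0, 0, 8.5], [-17, -12, 0, 0, 0, -0.05, 8.5], [-21, -15, 0, 0, 0, -0.1, 8.5], [-25, -18, 0, 0, 0, -0.1, 8.5], [-29, -21.5, 0, 0, 0, -0.15, 8.5], [-33, -25, 0, 0, 0, -0.15, 8.5], [-37, -28.5, 0, 0, 0, -0.2, 8.5], [-41, -32, 0, 0, 0, -0.2, 8.5], [-45, -36, 0, 0, 0, -0.25, 8.5], [-45, -36, 0, 0, 0, -0.25, 8.5]]
  ]
}}

```text
clock: 1.3
tcp_pos: [0.5452, 0.1959, 0.2311]
eef_rot: [[-0.997, 0.081, 0.0], [0.081, 0.997, -0.002], [-0.0, -0.002, -1.0]]
contact_force: [0.9, 0.3, -0.0]
finger_gap: 0.0852
finger_force: 0.0
```

```bash
python3 - <<'E'
from g import *
st();print(delta((.43,-.297,.25),np.pi-.23))
E
```

```text
t 1.3 tcp [0.5452 0.1959 0.2311] yaw 3.061 tilt [ 0.0002 -0.0018] q [-0.41  0.43 -0.05  1.94  0.03  0.78  1.01] gap 0.0852 ff 0.0 F [ 0.9  0.3 -0. ] M [ 0.025 -0.018  0.013]
(array([  7.51, -50.06,  -1.8 ]), array([-0.0017,  0.0004,  0.1494]))
```

Call:
{"fn": "drive_tool", "kwargs": {
  "moves": [
    [[0.5, -4.5, 0, 0, 0, 0, 8.5], [1, -9, 0, 0, 0, 0.05, 8.5], [1.5, -13.5, 0, 0, 0, 0.1, 8.5], [2, -18, 0, 0, 0, 0.15, 8.5], [3, -22.5, 0, 0, 0, 0.15, 8.5], [3.5, -27, 0, 0, 0, 0.15, 8.5], [4, -31.5, 0, 0, 0, 0.15, 8.5], [5, -36, 0, 0, 0, 0.15, 8.5], [5.5, -40.5, 0, 0, 0, 0.15, 8.5], [6.5, -45, 0, 0, 0, 0.15, 8.5], [7.5, -50, 0, 0, 0, 0.15, 8.5], [7.5, -50, 0, 0, 0, 0.15, 8.5]]
  ]
}}

```text
clock: 2.5
tcp_pos: [0.427, -0.2986, 0.2313]
eef_rot: [[-0.972, 0.235, -0.001], [0.235, 0.972, -0.003], [0.0, -0.003, -1.0]]
contact_force: [-0.0, 0.1, -0.2]
finger_gap: 0.0849
finger_force: 0.0
```

```bash
python3 - <<'E'
from g import *
st();snap("wrist","w1.png")
E
```

```text
t 2.5 tcp [ 0.427  -0.2986  0.2313] yaw 2.9045 tilt [-0.0008 -0.0027] q [ 0.45  0.36  0.06  2.07 -0.03  0.72  1.87] gap 0.0849 ff 0.0 F [-0.   0.1 -0.2] M [0.039 0.024 0.051]
```

View pics/w1.png

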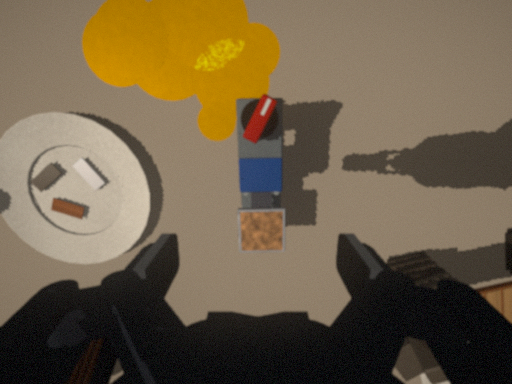

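The wrist view shows the jack lined up with the image: column top at x 239–283, y 157–192, platform (239–285, 208–251), and knob bar around (260,118), tilted.

```bash
python3 - <<'E'
from m import *
from g import delta
c=cal("wrist");im=cv2.imread('pics/w1.png')[:,:,::-1].copy()
def rect(lo,hi,box,z):
    a,_,r=cents(im,lo,hi,50,box)[0]
    b=cv2.boxPoints(r);W=np.array([ray(c,*q,z)[:2] for q in b])
    print(a,np.round(b).tolist(),"ctr",W.mean(0).round(4),"sides",np.linalg.norm(W-np.roll(W,1,0),axis=1).round(4))
    e=[np.arctan2(*(W[i]-W[i-1])[::-1]) for i in range(4)];print(np.round(e,3));return W.mean(0)
co=rect((100,100,40),(125,255,255),(225,140,300,205),.11)
pl=rect((3,60,60),(25,255,255),(225,195,300,265),.080)
kn=rect((170,120,60),(180,255,255),(225,80,300,150),.142)
kn=rect((0,120,60),(6,255,255),(225,80,300,150),.142)
yaw=np.arctan2(*(pl-co)[::-1]);print(yaw,np.linalg.norm(pl-co))
p=[*co,.079];print(delta(p,np.pi-.235))
E
```

```text
1381 [[240.0, 158.0], [281.0, 158.0], [281.0, 191.0], [240.0, 191.0]] ctr [ 0.4186 -0.2897] sides [0.0342 0.0409 0.0342 0.0424]
[ 2.89   1.336 -0.21  -1.805]
2401 [[225.0, 195.0], [299.0, 195.0], [299.0, 264.0], [225.0, 264.0]] ctr [ 0.4922 -0.3048] sides [0.0897 0.0855 0.0897 0.0922]
[ 2.874  1.336 -0.192 -1.805]Traceback (most recent call last):
  File "<stdin>", line 11, in <module>
  File "<stdin>", line 5, in rect
IndexError: list index out of range
```

```bash
python3 - <<'E'
from m import *
from g import delta,st
c=cal("wrist");print(c[0]);st();print(delta([.4186,-.2897,.079],np.pi-.235),proj(c,[.4186,-.2897,.11]))
im=cv2.imread('pics/w1.png')[:,:,::-1].copy()
print(im[118,255:268].tolist(),im[225,232:245].tolist())
E
```

```text
[[266.73213865   0.         257.29633607]
 [  0.         266.73213865 191.21655147]
 [  0.           0.           1.        ]]
t 2.55 tcp [ 0.4282 -0.2954  0.2311] yaw 2.9072 tilt [-0.0007 -0.0009] q [ 0.45  0.36  0.06  2.07 -0.03  0.72  1.86] gap 0.0852 ff 0.0 F [ 0.6  0.6 -0. ] M [-0.005  0.011  0.011]
(array([ 1.06,  0.35, 15.21]), array([-0.001 , -0.0004,  0.0006])) [260.46246717 174.80951444]
[[159, 42, 36], [156, 35, 18], [155, 40, 24], [152, 36, 22], [151, 35, 26], [154, 42, 31], [154, 39, 25], [149, 33, 23], [151, 34, 24], [147, 31, 18], [141, 27, 18], [140, 32, 21], [128, 34, 19]] [[148, 130, 110], [147, 129, 109], [151, 135, 111], [147, 131, 109], [148, 131, 111], [146, 133, 115], [148, 139, 126], [145, 133, 123], [153, 126, 107], [165, 121, 88], [173, 123, 78], [175, 119, 76], [172, 122, 78]]
```

```bash
python3 - <<'E'
from m import *
from g import delta,st
st();c,im=snap("wrist","w2.png")
a,_,r=cents(im,(100,100,40),(125,255,255),50,(225,140,300,205))[0]
W=np.array([ray(c,*q,.11)[:2] for q in cv2.boxPoints(r)]);co=W.mean(0);print(r,co)
print([np.arctan2(*(W[i]-W[i-1])[::-1]).round(3) for i in range(4)])
hsv=cv2.cvtColor(im,cv2.COLOR_RGB2HSV)
m=((hsv[:,:,0]<8)|(hsv[:,:,0]>170))&(hsv[:,:,1]>150)&(hsv[:,:,2]>60);m[:,:220]=0;m[:,300:]=0;m[150:]=0;m[:80]=0
r=cv2.minAreaRect(np.argwhere(m)[:,::-1].astype(np.float32));print("bar",r,m.sum())
print(delta([*co,.079],np.pi-.235))
E
```

```text
t 2.55 tcp [ 0.4282 -0.2954  0.2311] yaw 2.9072 tilt [-0.0007 -0.0009] q [ 0.45  0.36  0.06  2.07 -0.03  0.72  1.86] gap 0.0852 ff 0.0 F [ 0.6  0.6 -0. ] M [-0.005  0.011  0.011]
((257.0, 174.5), (33.0, 42.0), 90.0) [ 0.41775528 -0.29311524]
[np.float64(2.886), np.float64(1.336), np.float64(-0.213), np.float64(-1.805)]
bar ((255.20001220703125, 117.5999984741211), (17.88854217529297, 47.404640197753906), 26.56505012512207) 701
(array([ 1.1 , -0.26, 15.2 ]), array([ 0.0001, -0.0006,  0.0039]))
```

```bash
python3 - <<'E'
from g import *
for i in range(2): st()
print(delta([.4178,-.2931,.079],np.pi-.235)); c=cal("wrist"); print(proj(c,[.4178,-.2931,.11]))
E
```

```text
t 2.6 tcp [ 0.4291 -0.2931  0.231 ] yaw 2.9105 tilt [-0.0005  0.0002] q [ 0.45  0.36  0.06  2.07 -0.03  0.72  1.86] gap 0.0849 ff 0.0 F [-0.2  0.1 -0.1] M [ 0.054 -0.042  0.044]
t 2.6 tcp [ 0.4291 -0.2931  0.231 ] yaw 2.9105 tilt [-0.0005  0.0002] q [ 0.45  0.36  0.06  2.07 -0.03  0.72  1.86] gap 0.0849 ff 0.0 F [-0.2  0.1 -0.1] M [ 0.054 -0.042  0.044]
(array([ 1.09, -0.26, 15.2 ]), array([ 0.0001, -0.0006,  0.0039]))
[254.48703622 174.46552027]
```

Call:
{"fn": "drive_tool", "kwargs": {
  "moves": [
    [[1.15, -0.3, 0, 0, 0, 0, 8.5], [1.15, -0.3, 4, 0, 0, 0, 8.5], [1.15, -0.3, 8, 0, 0, 0, 8.5], [1.15, -0.3, 11, 0, 0, 0, 8.5], [1.15, -0.3, 13, 0, 0, 0, 8.5], [1.15, -0.3, 14.5, 0, 0, 0, 8.5], [1.15, -0.3, 15.2, 0, 0, 0, 8.5], [1.15, -0.3, 15.2, 0, 0, 0, 8.5], [1.15, -0.3, 15.2, 0, 0, 0, 8.5]]
  ]
}}

```text
clock: 3.5
tcp_pos: [0.4183, -0.2918, 0.0799]
eef_rot: [[-0.974, 0.225, 0.0], [0.225, 0.974, -0.0], [-0.0, -0.0, -1.0]]
contact_force: [1.0, 0.1, 0.2]
finger_gap: 0.0851
finger_force: 0.0
```

Call:
{"fn": "drive_tool", "kwargs": {
  "moves": [
    [[0, 0, 0, 0, 0, 0, 4], [0, 0, 0, 0, 0, 0, 3], [0, 0, 0, 0, 0, 0, 3], [0, 0, 0, 0, 0, 0, 3], [0, 0, 0, 0, 0, 0, 3], [0, 0, 0, 0, 0, 0, 3], [0, 0, 0, 0, 0, 0, 3], [0, 0, 0, 0, 0, 0, 3]]
  ],
  "squeeze": 50
}}

```text
clock: 4.3
tcp_pos: [0.4183, -0.2928, 0.0801]
eef_rot: [[-0.974, 0.226, 0.001], [0.226, 0.974, -0.001], [-0.001, -0.001, -1.0]]
contact_force: [-1.3, -1.5, 7.9]
finger_gap: 0.0431
finger_force: 50.1
```

```bash
python3 - <<'E'
from g import *
st()
E
```

```text
t 4.3 tcp [ 0.4183 -0.2928  0.0801] yaw 2.9141 tilt [ 0.0011 -0.0009] q [ 0.48  0.59  0.03  2.21 -0.05  0.34  1.89] gap 0.0431 ff 50.1 F [-1.3 -1.5  7.9] M [0.028 0.145 0.254]
```

Call:
{"fn": "drive_tool", "kwargs": {
  "moves": [
    [[0, 0, -1, 0, 0, 0, 3], [0, 0, -2, 0, 0, 0, 3], [0, 0, -2, 0, 0, 0, 3], [0.2, 3, -2, 0, 0, 0, 3], [0.4, 6, -2, 0, 0, -0.05, 3], [0.7, 9, -2, 0, 0, -0.08, 3], [0.9, 12, -2, 0, 0, -0.11, 3], [1.1, 15, -2, 0, 0, -0.14, 3], [1.4, 18, -2, 0, 0, -0.17, 3], [1.6, 21, -2, 0, 0, -0.2, 3], [1.8, 24, -2, 0, 0, -0.23, 3], [2.1, 27.6, -2, 0, 0, -0.23, 3]]
  ]
}}

```text
clock: 5.5
tcp_pos: [0.46, -0.0181, 0.0994]
eef_rot: [[-1.0, -0.002, 0.0], [-0.002, 1.0, -0.0], [-0.0, -0.0, -1.0]]
contact_force: [1.1, -0.5, -5.8]
finger_gap: 0.0435
finger_force: 53.9
```

Call:
{"fn": "drive_tool", "kwargs": {
  "moves": [
    [[0, 0, 0, 0, 0, 0, 3], [0, 0, 0, 0, 0, 0, 3]]
  ]
}}

```text
clock: 5.7
tcp_pos: [0.46, -0.0176, 0.0993]
eef_rot: [[-1.0, -0.005, 0.0], [-0.005, 1.0, 0.0], [-0.0, 0.0, -1.0]]
contact_force: [-0.4, 0.1, -7.3]
finger_gap: 0.0433
finger_force: 54.7
```

```bash
python3 - <<'E'
from g import *
st();c,im=snap("wrist","w3.png");st();snap("top","t3.png")
E
```

```text
t 5.7 tcp [ 0.46   -0.0176  0.0993] yaw -3.1367 tilt [0.     0.0001] q [-0.12  0.52  0.05  2.31 -0.08  0.31  1.58] gap 0.0433 ff 54.7 F [-0.4  0.1 -7.3] M [-0.062  0.03  -0.008]
t 5.75 tcp [ 0.4597 -0.0187  0.0993] yaw -3.1388 tilt [-0.0003 -0.0003] q [-0.12  0.52  0.05  2.31 -0.08  0.31  1.58] gap 0.0433 ff 54.7 F [-0.8  0.1 -6.7] M [-0.025  0.016  0.018]
```

View pics/w3.png

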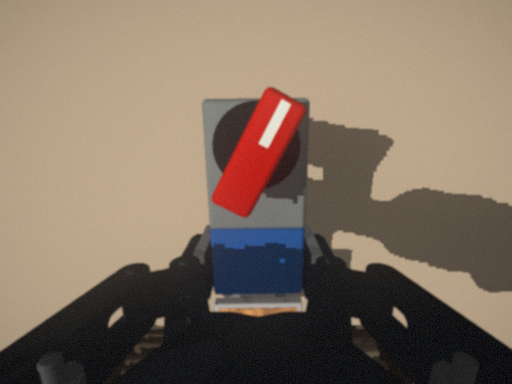

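Call:
{"fn": "drive_tool", "kwargs": {
  "moves": [
    [[0, 0, 1, 0, 0, 0, 3], [0, 0, 1.7, 0, 0, 0, 3], [0, 0, 1.9, 0, 0, 0, 3], [0, 0, 1.9, 0, 0, 0, 3], [0, 0, 1.9, 0, 0, 0, 3]]
  ]
}}

```text
clock: 6.3
tcp_pos: [0.4595, -0.0195, 0.0801]
eef_rot: [[-1.0, -0.001, -0.001], [-0.001, 1.0, -0.0], [0.001, -0.0, -1.0]]
contact_force: [-1.4, -1.8, 0.3]
finger_gap: 0.0432
finger_force: 55.4
```

```bash
python3 - <<'E'
from g import *
from m import cents
st();c,im=snap("top","t4.png")
for a,q,r in cents(im,(18,150,90),(30,255,255),20,(240,110,275,165)): print(a,r,ray(c,*r[0],.101))
cv2.imwrite('pics/t4c.png',cv2.resize(im[90:250,180:340,::-1],(600,600),interpolation=cv2.INTER_CUBIC))
E
```

```text
t 6.3 tcp [ 0.4595 -0.0195  0.0801] yaw -3.1408 tilt [-0.0007 -0.0003] q [-0.11  0.56  0.04  2.32 -0.09  0.26  1.58] gap 0.0432 ff 55.4 F [-1.4 -1.8  0.3] M [-0.482  0.301 -0.033]
114 ((257.3093566894531, 137.9494171142578), (23.890884399414062, 4.865506172180176), 86.42366790771484) [ 0.6440914  -0.01875609  0.101     ]
```

View pics/t4c.png

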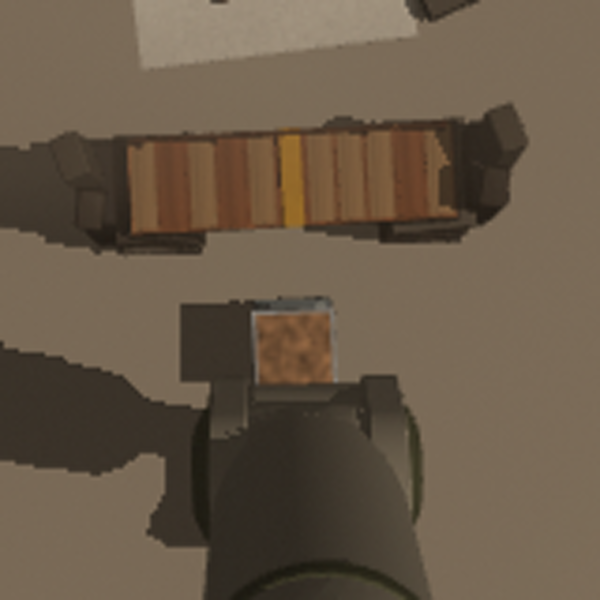

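Call:
{"fn": "drive_tool", "kwargs": {
  "moves": [
    [[0, 0, -0.1, 0, 0, 0, 3], [-1, 0, -0.1, 0, 0, 0, 3], [-2.5, 0, -0.1, 0, 0, 0, 3], [-4, 0, -0.1, 0, 0, 0, 3], [-5.5, 0, -0.1, 0, 0, 0, 3], [-7, 0, -0.1, 0, 0, 0, 3], [-8.5, 0, -0.1, 0, 0, 0, 3], [-10, 0, -0.1, 0, 0, 0, 3], [-11.1, 0, -0.1, 0, 0, 0, 3], [-11.1, 0, -0.1, 0, 0, 0, 3], [-11.1, 0, 0, 0, 0, 0, 3], [-11.1, 0, 0.05, 0, 0, 0, 3]]
  ]
}}

```text
clock: 7.55
tcp_pos: [0.5707, -0.0184, 0.0801]
eef_rot: [[-1.0, -0.002, 0.0], [-0.002, 1.0, 0.0], [-0.0, 0.0, -1.0]]
contact_force: [0.3, -0.0, 5.6]
finger_gap: 0.0431
finger_force: 55.9
```

```bash
python3 - <<'E'
from g import *
from m import cents
st();c,im=snap("top","t5.png")
for a,q,r in cents(im,(18,150,90),(30,255,255),20,(240,110,275,165)): print(a,r,ray(c,*r[0],.101))
c,s=snap("scene","s5.png")
cv2.imwrite('pics/s5c.png',cv2.resize(np.clip(s[150:300,190:350,::-1]*1.5,0,255).astype(np.uint8),(640,600),interpolation=cv2.INTER_CUBIC))
E
```

```text
t 7.55 tcp [ 0.5707 -0.0184  0.0801] yaw -3.1393 tilt [0.0005 0.0001] q [-0.11  0.63  0.06  2.08 -0.08  0.44  1.59] gap 0.0431 ff 55.9 F [ 0.3 -0.   5.6] M [0.216 0.041 0.034]
29 ((257.0, 128.5), (5.0, 4.0), 90.0) [ 0.66765674 -0.01860954  0.101     ]
```

View pics/s5c.png

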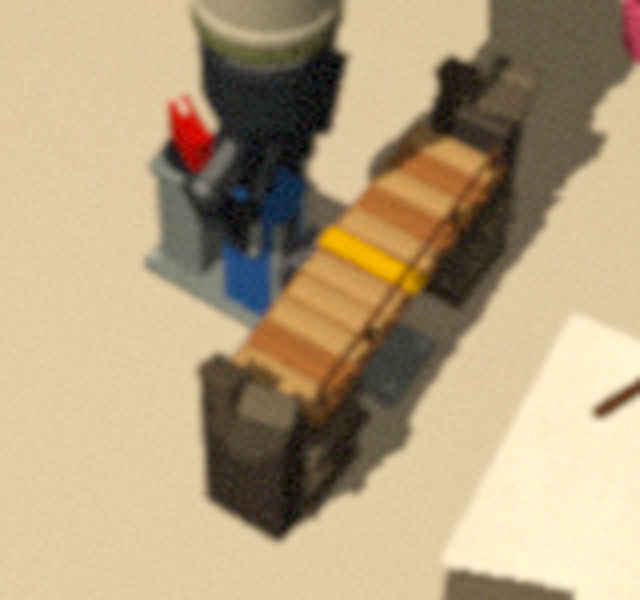

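Call:
{"fn": "drive_tool", "kwargs": {
  "moves": [
    [[0, 0, 0, 0, 0, 0, 5], [0, 0, 0, 0, 0, 0, 6.5], [0, 0, 0, 0, 0, 0, 6.5], [0, 0, 0, 0, 0, 0, 6.5], [0, 0, 0, 0, 0, 0, 6.5], [0, 0, -3, 0, 0, 0, 6.5], [0, 0, -7, 0, 0, 0, 6.5], [0, 0, -11, 0, 0, 0, 6.5], [4, 0, -13, 0, 0, 0, 6.5], [4, 0, -13, 0, 0, 0, 6.5], [4, 0, -13, 0, 0, 0, 6.5], [4, 0, -13, 0, 0, 0, 6.5]]
  ]
}}

```text
clock: 8.85
tcp_pos: [0.5313, -0.0184, 0.2095]
eef_rot: [[-1.0, -0.002, 0.0], [-0.002, 1.0, -0.0], [-0.0, -0.0, -1.0]]
contact_force: [0.5, -0.0, 1.2]
finger_gap: 0.0649
finger_force: 0.0
```

```bash
python3 - <<'E'
from g import *
snap("wrist","w5.png");snap("wrist","w5.png");c,im=snap("wrist","w6.png");st();np.savez('w6.npz',K=c[0],R=c[1],t=c[2])
E
```

```text
t 9.0 tcp [ 0.5313 -0.0185  0.2089] yaw -3.1393 tilt [-0.0011 -0.0002] q [-0.14  0.4   0.09  2.07 -0.06  0.68  1.56] gap 0.0651 ff 0.0 F [-0.8 -0.2  0.1] M [-0.015  0.004  0.044]
```

View pics/w6.png

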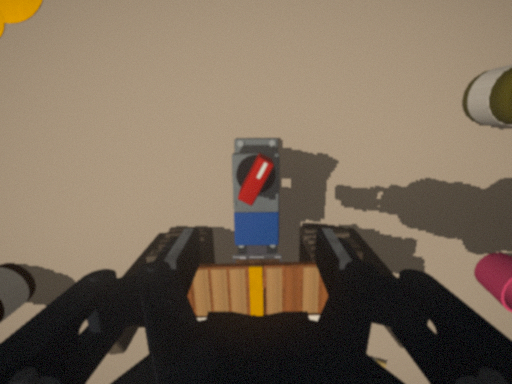

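The jack stands free: column top around (257,228), knob bar centred near (255,180), deck band at x≈257 just in front of the column.

```bash
python3 - <<'E'
from m import *
im=cv2.imread('pics/w6.png')[:,:,::-1].copy();d=np.load('w6.npz');c=(d['K'],d['R'],d['t'])
a,_,r=cents(im,(100,100,40),(125,255,255),50,(225,205,290,250))[0];print("col",r,ray(c,r[0][0],r[0][1],.11).round(4))
b=cv2.boxPoints(r);print([ray(c,*q,.11)[:2].round(4).tolist() for q in b])
hsv=cv2.cvtColor(im,cv2.COLOR_RGB2HSV)
m=((hsv[:,:,0]<8)|(hsv[:,:,0]>170))&(hsv[:,:,1]>120)&(hsv[:,:,2]>110);m[:,:232]=0;m[:,285:]=0;m[208:]=0;m[:145]=0
r=cv2.minAreaRect(np.argwhere(m)[:,::-1].astype(np.float32));print("bar",r)
W=np.array([ray(c,*q,.142)[:2] for q in cv2.boxPoints(r)]);print(W.round(4).tolist(),W.mean(0))
for i in range(2):
    v=W[i+1]-W[i];print(np.linalg.norm(v),np.arctan2(v[1],v[0]))
for a,_,r in cents(im,(16,150,90),(30,255,255),50,(240,255,275,325)): print("band",r,ray(c,*r[0],.101),[ray(c,*q,.101)[:2].round(4).tolist() for q in cv2.boxPoints(r)])
E
```

```text
col ((256.5, 228.0), (32.0, 43.0), 90.0) [ 0.5695 -0.0191  0.11  ]
[[0.5528, -0.04], [0.5527, 0.0017], [0.5868, 0.0025], [0.5869, -0.0407]]
bar ((254.52484130859375, 179.99261474609375), (18.3552188873291, 48.214508056640625), 28.44292640686035)
[[0.5277, -0.0369], [0.4925, -0.018], [0.4995, -0.0051], [0.5353, -0.0236]] [ 0.51375021 -0.02090166]
0.03989701830790217 2.647954941400622
0.014675686561841138 1.0768076747964583
band ((255.7386932373047, 290.512451171875), (51.41792678833008, 14.840327262878418), 87.27368927001953) [ 0.6475173  -0.01985466  0.101     ] [[0.6162, -0.0291], [0.6154, -0.0133], [0.6807, -0.0101], [0.6817, -0.0268]]
```

Call:
{"fn": "drive_tool", "kwargs": {
  "moves": [
    [[1.7, -0.1, 0, 0, 0, 0.15, 4], [1.7, -0.1, 2, 0, 0, 0.3, 4], [1.7, -0.1, 4, 0, 0, 0.4, 4], [1.7, -0.1, 4, 0, 0, 0.5, 4], [1.7, -0.1, 4, 0, 0, 0.5, 4], [1.7, -0.1, 6, 0, 0, 0.5, 4], [1.7, -0.1, 8, 0, 0, 0.5, 4], [1.7, -0.1, 9.1, 0, 0, 0.5, 4], [1.7, -0.1, 9.1, 0, 0, 0.5, 4], [1.7, -0.1, 9.1, 0, 0, 0.5, 4], [1.7, -0.1, 9.1, 0, 0, 0.5, 4]]
  ]
}}

```text
clock: 10.1
tcp_pos: [0.5144, -0.0197, 0.1195]
eef_rot: [[-0.879, 0.477, 0.001], [0.477, 0.879, 0.0], [-0.001, 0.001, -1.0]]
contact_force: [-0.9, 0.6, 1.0]
finger_gap: 0.04
finger_force: 0.0
```

```bash
python3 - <<'E'
from g import *
st();c,im=snap("wrist","w7.png");snap("scene","s7.png");st()
E
```

```text
t 10.1 tcp [ 0.5144 -0.0197  0.1195] yaw 2.6441 tilt [0.0011 0.    ] q [-0.2   0.53  0.18  2.19 -0.21  0.44  1.22] gap 0.04 ff 0.0 F [-0.9  0.6  1. ] M [ 0.024 -0.048 -0.038]
t 10.2 tcp [ 0.5144 -0.0196  0.1195] yaw 2.6441 tilt [0.0013 0.0001] q [-0.2   0.53  0.18  2.19 -0.21  0.44  1.22] gap 0.04 ff 0.0 F [ 0.7 -0.1  0.1] M [-0.012 -0.013  0.001]
```

View pics/w7.png

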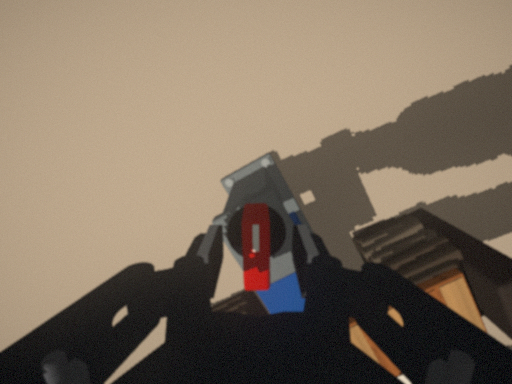

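Call:
{"fn": "drive_tool", "kwargs": {
  "moves": [
    [[0, 0, 0, 0, 0, 0, 1], [0, 0, 0, 0, 0, 0, 0.8], [0, 0, 0, 0, 0, 0, 0.8], [0, 0, 0, 0, 0, 0, 0.8], [0, 0, 0, 0, 0, 0, 0.8], [0, 0, 0, 0, 0, 0, 0.8]]
  ],
  "squeeze": 30
}}

```text
clock: 10.8
tcp_pos: [0.5141, -0.02, 0.1192]
eef_rot: [[-0.878, 0.478, 0.001], [0.478, 0.878, -0.0], [-0.001, 0.0, -1.0]]
contact_force: [-0.9, -3.0, 6.2]
finger_gap: 0.0136
finger_force: 33.3
```

Call:
{"fn": "drive_tool", "kwargs": {
  "moves": [
    [[0, 0, 0, 0, 0, 0.1, 0.8], [0, 0, 0, 0, 0, 0.2, 0.8], [0, 0, 0, 0, 0, 0.3, 0.8], [0, 0, 0, 0, 0, 0.4, 0.8], [0, 0, 0, 0, 0, 0.5, 0.8], [0, 0, 0, 0, 0, 0.6, 0.8], [0, 0, 0, 0, 0, 0.7, 0.8], [0, 0, 0, 0, 0, 0.8, 0.8], [0, 0, 0, 0, 0, 0.9, 0.8], [0, 0, 0, 0, 0, 1, 0.8], [0, 0, 0, 0, 0, 1, 0.8], [0, 0, 0, 0, 0, 1, 0.8]]
  ]
}}

```text
clock: 12.0
tcp_pos: [0.5141, -0.02, 0.1192]
eef_rot: [[-0.072, 0.997, 0.001], [0.997, 0.072, -0.001], [-0.001, 0.001, -1.0]]
contact_force: [-1.8, -2.0, 6.4]
finger_gap: 0.0134
finger_force: 33.4
```

```bash
cat > d.py <<'E'
from g import *
from m import cents
def deck(im):  # subpixel deck measures in the scene view: band weighted centroid
    hsv=cv2.cvtColor(im,cv2.COLOR_RGB2HSV).astype(float)
    w=np.clip((hsv[:,:,1]-150)/60,0,1)*((hsv[:,:,0]>15)&(hsv[:,:,0]<32)); w[:188]=0;w[240:]=0;w[:,:262]=0;w[:,308:]=0
    yy,xx=np.mgrid[:384,:512]; return [round(float(v),2) for v in((w*xx).sum()/w.sum(),(w*yy).sum()/w.sum(),w.sum())]
def shift(a,b,box):  # image shift b rel. to a by phase correlation in box
    x0,y0,x1,y1=box; g=[cv2.cvtColor(i,cv2.COLOR_RGB2GRAY)[y0:y1,x0:x1].astype(np.float32) for i in(a,b)]
    (dx,dy),r=cv2.phaseCorrelate(g[0],g[1],cv2.createHanningWindow((x1-x0,y1-y0),cv2.CV_32F)); return round(dx,2),round(dy,2),round(r,2)
def rd(f): return cv2.imread('pics/'+f)[:,:,::-1].copy()
E
python3 - <<'E'
from d import *
c=cal("scene");p=np.array([.647,-.02,.1]);print("px/mm",proj(c,p+[0,0,.001])-proj(c,p))
st();C,im=snap("scene","s8.png")
for f in("scene0.png","s5.png","s7.png","s8.png"): print(f,deck(rd(f)),shift(rd("scene0.png"),rd(f),(264,196,300,232)))
E
```

```text
px/mm [ 0.02060889 -0.24522673]
t 12.0 tcp [ 0.5141 -0.02    0.1192] yaw 1.6431 tilt [ 0.0007 -0.0005] q [-0.39  0.56  0.46  2.2  -0.53  0.49  0.56] gap 0.0134 ff 33.4 F [-1.8 -2.   6.4] M [-0.552  0.319 -0.047]
scene0.png [283.75, 215.7, 242.43] (0.0, 0.0, 1.0)
s5.png [283.74, 214.96, 248.28] (-0.36, 0.03, 0.61)
s7.png [283.45, 215.33, 240.95] (-0.63, -0.02, 0.58)
s8.png [283.55, 215.08, 241.43] (-0.54, -0.11, 0.72)
```

Call:
{"fn": "drive_tool", "kwargs": {
  "moves": [
    [[0, 0, 0, 0, 0, 0.1, 0.8], [0, 0, 0, 0, 0, 0.2, 0.8], [0, 0, 0, 0, 0, 0.3, 0.8], [0, 0, 0, 0, 0, 0.4, 0.8], [0, 0, 0, 0, 0, 0.5, 0.8], [0, 0, 0, 0, 0, 0.6, 0.8], [0, 0, 0, 0, 0, 0.7, 0.8], [0, 0, 0, 0, 0, 0.7, 0.8], [0, 0, 0, 0, 0, 0.7, 0.8], [0, 0, 0, 0, 0, 0.7, 4], [0, 0, 0, 0, 0, 0.7, 4], [0, 0, 0, 0, 0, 0.7, 4]]
  ]
}}

```text
clock: 13.25
tcp_pos: [0.5139, -0.0193, 0.1187]
eef_rot: [[0.586, 0.81, -0.0], [0.81, -0.586, 0.0], [0.0, -0.0, -1.0]]
contact_force: [-0.1, 0.8, 0.2]
finger_gap: 0.0401
finger_force: 0.0
```

Call:
{"fn": "drive_tool", "kwargs": {
  "moves": [
    [[0, 0, -4, 0, 0, 0, 4], [0, 0, -8, 0, 0, -0.15, 4], [0, 0, -9.1, 0, 0, -0.3, 4], [0, 0, -9.1, 0, 0, -0.45, 4], [0, 0, -9.1, 0, 0, -0.6, 4], [0, 0, -9.1, 0, 0, -0.75, 4], [0, 0, -9.1, 0, 0, -0.9, 4], [0, 0, -9.1, 0, 0, -1.05, 4], [0, 0, -9.1, 0, 0, -1.2, 4], [0, 0, -9.1, 0, 0, -1.35, 4], [0, 0, -9.1, 0, 0, -1.5, 4], [0, 0, -9.1, 0, 0, -1.6, 4]]
  ]
}}

```text
clock: 14.45
tcp_pos: [0.5138, -0.0195, 0.2098]
eef_rot: [[-0.83, 0.558, 0.0], [0.558, 0.83, 0.0], [0.0, 0.0, -1.0]]
contact_force: [-0.1, -0.4, 0.5]
finger_gap: 0.0402
finger_force: 0.0
```

Call:
{"fn": "drive_tool", "kwargs": {
  "moves": [
    [[0, 0, 0, 0, 0, -0.15, 6.5], [0, 0, 0, 0, 0, -0.3, 6.5], [0, 0, 0, 0, 0, -0.45, 6.5], [0, 0, 0, 0, 0, -0.6, 6.5], [0, 0, 0, 0, 0, -0.6, 6.5], [0, 0, 0, 0, 0, -0.6, 6.5], [0, 0, 0, 0, 0, -0.6, 6.5]]
  ]
}}

```text
clock: 15.15
tcp_pos: [0.5139, -0.0196, 0.2097]
eef_rot: [[-1.0, 0.001, -0.0], [0.001, 1.0, -0.0], [0.0, -0.0, -1.0]]
contact_force: [-0.1, 0.2, -0.1]
finger_gap: 0.0652
finger_force: 0.0
```

Call:
{"fn": "drive_tool", "kwargs": {
  "moves": [
    [[-1.7, 0.1, 0, 0, 0, 0, 6.5], [-1.7, 0.1, 0, 0, 0, 0, 6.5], [-1.7, 0.1, 0, 0, 0, 0, 6.5], [-1.7, 0.1, 0, 0, 0, 0, 6.5]]
  ]
}}

```text
clock: 15.55
tcp_pos: [0.5302, -0.0185, 0.2096]
eef_rot: [[-1.0, -0.002, -0.001], [-0.002, 1.0, -0.0], [0.001, -0.0, -1.0]]
contact_force: [-0.3, 0.0, 0.1]
finger_gap: 0.0647
finger_force: 0.0
```

```bash
cat >> d.py <<'E'
def check(f):
    st(); C,im=snap("wrist",f); hsv=cv2.cvtColor(im,cv2.COLOR_RGB2HSV); a=rd("w6.png")
    m=((hsv[:,:,0]<8)|(hsv[:,:,0]>170))&(hsv[:,:,1]>120)&(hsv[:,:,2]>110);m[:,:228]=0;m[:,288:]=0;m[212:]=0;m[:140]=0
    r=cv2.minAreaRect(np.argwhere(m)[:,::-1].astype(np.float32));W=np.array([ray(C,*q,.142)[:2] for q in cv2.boxPoints(r)])
    e=[W[i+1]-W[i] for i in(0,1)]; v=max(e,key=np.linalg.norm); print("bar",W.mean(0).round(4),"knob mod pi",round((-np.arctan2(v[1],v[0]))%np.pi,3),np.linalg.norm(v).round(4))
    print("deck",shift(a,im,(195,264,319,314)),"deckL",shift(a,im,(195,264,252,314)),"deckR",shift(a,im,(262,264,319,314)),"col",shift(a,im,(232,208,284,250)))
    b=[[x for x in cents(i,(16,150,90),(30,255,255),50,(240,255,275,325))][0][1].round(2) for i in(a,im)];print("band",b)
    q=[cents(i,(100,100,40),(125,255,255),50,(225,205,290,250))[0][1].round(2) for i in(a,im)];print("colc",q)
E
python3 - <<'E'
from d import *
c=cal("wrist");p=np.array([.647,-.02,.1]);print("px/mm",proj(c,p+[0,0,.001])-proj(c,p)); check("w9.png")
E
```

```text
px/mm [-0.00472728  0.57020234]
t 15.55 tcp [ 0.5302 -0.0185  0.2096] yaw -3.14 tilt [-0.0008 -0.0001] q [-0.21  0.4   0.19  2.07 -0.12  0.68  1.63] gap 0.0647 ff 0.0 F [-0.3  0.   0.1] M [-0.056  0.068  0.014]
bar [ 0.5144 -0.0208] knob mod pi 2.25 0.0402
deck (0.53, 0.2, 0.93) deckL (0.28, -1.19, 0.68) deckR (-0.11, -0.01, 0.81) col (0.0, 1.16, 1.01)
band [array([255.81, 290.26]), array([255.98, 290.93])]
colc [array([256.21, 228.26]), array([256.5 , 229.11])]
```

Call:
{"fn": "drive_tool", "kwargs": {
  "moves": [
    [[0, 0, 0, 0, 0, 0, 6.5], [0, 0, 0, 0, 0, 0, 6.5], [0, 0, 0, 0, 0, 0, 6.5]]
  ]
}}

```text
clock: 15.9
tcp_pos: [0.5308, -0.0186, 0.2099]
eef_rot: [[-1.0, -0.002, 0.0], [-0.002, 1.0, 0.0], [-0.0, 0.0, -1.0]]
contact_force: [0.2, 0.1, -0.1]
finger_gap: 0.0649
finger_force: 0.0
```

```bash
cat >> d.py <<'E'
def lift(f):
    st(); C,im=snap("wrist",f); out=[]
    for i in(rd("w6.png"),im):
        h=cv2.cvtColor(i,cv2.COLOR_RGB2HSV).astype(float); g=cv2.GaussianBlur(i,(3,3),0).astype(float); yy=np.arange(384)
        # near deck edge row: 50% crossing of brightness per column, below the column; column top edge row likewise by blueness
        r=[]
        for cols in(range(250,263),list(range(200,232))+list(range(284,312))):
            for x in cols:
                p=g[252:285,x,0]; k=np.argmax(np.diff(p)); 
                d=np.diff(p)[max(k-2,0):k+3]; r.append(252.5+(np.arange(max(k-2,0),max(k-2,0)+len(d))*d).sum()/d.sum())
        e=np.array(r); bl=[]
        for x in range(242,278):
            p=g[200:225,x,2]-g[200:225,x,0]; d=np.clip(np.diff(p),0,None); k=np.argmax(d); s=slice(max(k-2,0),k+3); bl.append(200.5+(np.arange(25-1)[s]*d[s]).sum()/d[s].sum())
        out.append((np.median(e[:13]),np.median(e[13:45]),np.median(e[45:]),np.median(bl)))
    o=np.array(out); print("edge rows mid,L,R,col",o.round(2).tolist()); d=o[1]-o[0]; print("rise mm mid,L,R",((d[:3]-d[3])/.57).round(2))
E
python3 - <<'E'
from d import *
lift("w10.png"); check("w10b.png")
E
```

```text
t 15.9 tcp [ 0.5308 -0.0186  0.2099] yaw -3.1395 tilt [0.0001 0.    ] q [-0.21  0.4   0.19  2.07 -0.12  0.68  1.63] gap 0.0649 ff 0.0 F [ 0.2  0.1 -0.1] M [ 0.031 -0.02  -0.028]
edge rows mid,L,R,col [[266.28, 266.68, 264.64, 211.75], [265.88, 266.62, 264.5, 212.0]]
rise mm mid,L,R [-1.14 -0.54 -0.69]
t 15.95 tcp [ 0.5308 -0.0186  0.2098] yaw -3.1395 tilt [0.0001 0.    ] q [-0.21  0.4   0.19  2.07 -0.12  0.68  1.63] gap 0.0646 ff 0.0 F [ 0.1 -0.5 -0.4] M [-0.009 -0.012 -0.004]
bar [ 0.5144 -0.0208] knob mod pi 2.249 0.0398
deck (0.54, -0.08, 0.95) deckL (0.19, -0.29, 1.0) deckR (-0.16, -0.08, 1.0) col (0.02, 0.41, 1.06)
band [array([255.81, 290.26]), array([255.87, 290.1 ])]
colc [array([256.21, 228.26]), array([256.44, 228.33])]
```

Call:
{"fn": "drive_tool", "kwargs": {
  "moves": [
    [[0.5, 0, 0, 0, 0, 0.15, 4], [1, 0, 0, 0, 0, 0.3, 4], [1.7, -0.1, 0, 0, 0, 0.45, 4], [1.7, -0.1, 0, 0, 0, 0.6, 4], [1.7, -0.1, 0, 0, 0, 0.75, 4], [1.7, -0.1, 0, 0, 0, 0.9, 4], [1.7, -0.1, 0, 0, 0, 1.05, 4], [1.7, -0.1, 0, 0, 0, 1.2, 4], [1.7, -0.1, 0, 0, 0, 1.35, 4], [1.7, -0.1, 0, 0, 0, 1.5, 4], [1.7, -0.1, 0, 0, 0, 1.65, 4], [1.7, -0.1, 0, 0, 0, 1.8, 4]]
  ]
}}

```text
clock: 17.2
tcp_pos: [0.514, -0.0195, 0.2099]
eef_rot: [[0.231, 0.973, 0.0], [0.973, -0.231, 0.0], [0.0, 0.0, -1.0]]
contact_force: [-0.4, 0.1, -0.4]
finger_gap: 0.0398
finger_force: 0.0
```

Call:
{"fn": "drive_tool", "kwargs": {
  "moves": [
    [[0, 0, 0, 0, 0, 0.15, 4], [0, 0, 1, 0, 0, 0.3, 4], [0, 0, 3, 0, 0, 0.4, 4], [0, 0, 3, 0, 0, 0.4, 4], [0, 0, 3, 0, 0, 0.4, 4], [0, 0, 6, 0, 0, 0.4, 4], [0, 0, 9.1, 0, 0, 0.4, 4], [0, 0, 9.1, 0, 0, 0.4, 4], [0, 0, 9.1, 0, 0, 0.4, 4]]
  ]
}}

```text
clock: 18.1
tcp_pos: [0.5142, -0.02, 0.1197]
eef_rot: [[0.586, 0.81, 0.0], [0.81, -0.586, 0.0], [0.0, -0.0, -1.0]]
contact_force: [-0.5, -0.5, 0.9]
finger_gap: 0.0397
finger_force: 0.0
```

```bash
sed -i 's/rd("w6.png")/rd("w10b.png")/' d.py; python3 - <<'E'
from g import *
st()
E
```

```text
t 18.1 tcp [ 0.5142 -0.02    0.1197] yaw 0.9444 tilt [0.     0.0002] q [-0.51  0.61  0.66  2.2  -0.73  0.55  0.08] gap 0.0397 ff 0.0 F [-0.5 -0.5  0.9] M [-0.013  0.001 -0.004]
```

Call:
{"fn": "drive_tool", "kwargs": {
  "moves": [
    [[0, 0, 0, 0, 0, 0, 0.8], [0, 0, 0, 0, 0, 0, 0.8], [0, 0, 0, 0, 0, 0, 0.8], [0, 0, 0, 0, 0, 0, 0.8], [0, 0, 0, 0, 0, 0.1, 0.8], [0, 0, 0, 0, 0, 0.2, 0.8], [0, 0, 0, 0, 0, 0.3, 0.8], [0, 0, 0, 0, 0, 0.4, 0.8], [0, 0, 0, 0, 0, 0.4, 0.8], [0, 0, 0, 0, 0, 0.4, 0.8], [0, 0, 0, 0, 0, 0.4, 4], [0, 0, 0, 0, 0, 0.4, 4]]
  ]
}}

```text
clock: 19.3
tcp_pos: [0.5142, -0.0193, 0.1194]
eef_rot: [[0.855, 0.518, 0.001], [0.518, -0.855, 0.0], [0.001, 0.0, -1.0]]
contact_force: [-0.8, -0.0, 0.5]
finger_gap: 0.0397
finger_force: 0.0
```

Call:
{"fn": "drive_tool", "kwargs": {
  "moves": [
    [[0, 0, 0, 0, 0, 0, 4], [0, 0, -4, 0, 0, 0, 4], [0, 0, -8, 0, 0, -0.15, 4], [0, 0, -9.1, 0, 0, -0.3, 4], [0, 0, -9.1, 0, 0, -0.45, 4], [0, 0, -9.1, 0, 0, -0.6, 4], [0, 0, -9.1, 0, 0, -0.75, 4], [0, 0, -9.1, 0, 0, -0.9, 4], [0, 0, -9.1, 0, 0, -1.05, 4], [0, 0, -9.1, 0, 0, -1.2, 4], [0, 0, -9.1, 0, 0, -1.35, 4], [0, 0, -9.1, 0, 0, -1.5, 4]]
  ]
}}

```text
clock: 20.5
tcp_pos: [0.5138, -0.0196, 0.2099]
eef_rot: [[-0.461, 0.887, -0.0], [0.887, 0.461, -0.0], [-0.0, -0.0, -1.0]]
contact_force: [0.0, -0.3, 0.9]
finger_gap: 0.0401
finger_force: 0.0
```

Call:
{"fn": "drive_tool", "kwargs": {
  "moves": [
    [[0, 0, 0, 0, 0, -0.15, 6.5], [0, 0, 0, 0, 0, -0.3, 6.5], [0, 0, 0, 0, 0, -0.45, 6.5], [0, 0, 0, 0, 0, -0.6, 6.5], [0, 0, 0, 0, 0, -0.75, 6.5], [0, 0, 0, 0, 0, -0.9, 6.5], [0, 0, 0, 0, 0, -1.05, 6.5], [0, 0, 0, 0, 0, -1.1, 6.5], [0, 0, 0, 0, 0, -1.1, 6.5], [0, 0, 0, 0, 0, -1.1, 6.5]]
  ]
}}

```text
clock: 21.5
tcp_pos: [0.5139, -0.0198, 0.2098]
eef_rot: [[-1.0, -0.0, -0.0], [-0.0, 1.0, -0.0], [0.0, -0.0, -1.0]]
contact_force: [-0.3, -0.8, 0.2]
finger_gap: 0.0647
finger_force: 0.0
```

Call:
{"fn": "drive_tool", "kwargs": {
  "moves": [
    [[-1.7, 0.1, 0, 0, 0, 0, 6.5], [-1.7, 0.1, 0, 0, 0, 0, 6.5], [-1.7, 0.1, 0, 0, 0, 0, 6.5], [-1.7, 0.1, 0, 0, 0, 0, 6.5], [-1.7, 0.1, 0, 0, 0, 0, 6.5], [-1.7, 0.1, 0, 0, 0, 0, 6.5], [-1.7, 0.1, 0, 0, 0, 0, 6.5]]
  ]
}}

```text
clock: 22.2
tcp_pos: [0.5307, -0.0185, 0.2098]
eef_rot: [[-1.0, -0.002, -0.0], [-0.002, 1.0, 0.0], [0.0, 0.0, -1.0]]
contact_force: [0.3, -0.7, 0.1]
finger_gap: 0.0645
finger_force: 0.0
```

```bash
python3 - <<'E'
from d import *
lift("w11.png"); check("w11b.png")
E
```

```text
t 22.2 tcp [ 0.5307 -0.0185  0.2098] yaw -3.1395 tilt [-0.  0.] q [-0.21  0.4   0.18  2.07 -0.11  0.68  1.62] gap 0.0645 ff 0.0 F [ 0.3 -0.7  0.1] M [-0.003 -0.004  0.026]
edge rows mid,L,R,col [[265.86, 266.59, 264.49, 212.07], [266.27, 266.63, 264.53, 212.16]]
rise mm mid,L,R [ 0.57 -0.08 -0.07]
t 22.25 tcp [ 0.5308 -0.0186  0.2098] yaw -3.1395 tilt [ 0. -0.] q [-0.21  0.4   0.18  2.07 -0.11  0.68  1.62] gap 0.0651 ff 0.0 F [-0.3  0.5  1.3] M [ 0.005 -0.014  0.04 ]
bar [ 0.5138 -0.021 ] knob mod pi 2.588 0.0415
deck (0.41, 0.1, 1.07) deckL (-0.16, -0.07, 1.04) deckR (-0.05, -0.43, 0.93) col (0.02, 0.48, 1.09)
band [array([255.87, 290.1 ]), array([255.94, 290.12])]
colc [array([256.44, 228.33]), array([256.35, 228.35])]
```

Call:
{"fn": "drive_tool", "kwargs": {
  "moves": [
    [[0.5, 0, 0, 0, 0, -0.14, 4], [1, 0, 0, 0, 0, -0.28, 4], [1.7, -0.1, 0, 0, 0, -0.42, 4], [1.7, -0.1, 2, 0, 0, -0.54, 4], [1.7, -0.1, 4, 0, 0, -0.54, 4], [1.7, -0.1, 4, 0, 0, -0.54, 4], [1.7, -0.1, 4, 0, 0, -0.54, 4], [1.7, -0.1, 7, 0, 0, -0.54, 4], [1.7, -0.1, 9.1, 0, 0, -0.54, 4], [1.7, -0.1, 9.1, 0, 0, -0.54, 4], [1.7, -0.1, 9.1, 0, 0, -0.54, 4]]
  ]
}}

```text
clock: 23.4
tcp_pos: [0.5144, -0.0195, 0.1196]
eef_rot: [[-0.857, -0.516, 0.0], [-0.516, 0.857, -0.0], [-0.0, -0.0, -1.0]]
contact_force: [0.8, -0.3, -0.2]
finger_gap: 0.04
finger_force: 0.0
```

Call:
{"fn": "drive_tool", "kwargs": {
  "moves": [
    [[0, 0, 0, 0, 0, 0, 0.8], [0, 0, 0, 0, 0, 0, 0.8], [0, 0, 0, 0, 0, 0, 0.8], [0, 0, 0, 0, 0, 0, 0.8], [0, 0, 0, 0, 0, 0.1, 0.8], [0, 0, 0, 0, 0, 0.2, 0.8], [0, 0, 0, 0, 0, 0.3, 0.8], [0, 0, 0, 0, 0, 0.4, 0.8], [0, 0, 0, 0, 0, 0.4, 0.8], [0, 0, 0, 0, 0, 0.4, 0.8], [0, 0, 0, 0, 0, 0.4, 4], [0, 0, 0, 0, 0, 0.4, 4]]
  ]
}}

```text
clock: 24.6
tcp_pos: [0.5141, -0.0194, 0.1193]
eef_rot: [[-0.99, -0.142, 0.001], [-0.142, 0.99, 0.0], [-0.001, 0.0, -1.0]]
contact_force: [0.5, 0.5, -0.5]
finger_gap: 0.0396
finger_force: 0.0
```

Call:
{"fn": "drive_tool", "kwargs": {
  "moves": [
    [[0, 0, 0, 0, 0, 0, 4], [0, 0, -4, 0, 0, 0, 4], [0, 0, -8, 0, 0, 0.14, 6.5], [0, 0, -9.1, 0, 0, 0.14, 6.5], [0, 0, -9.1, 0, 0, 0.14, 6.5], [0, 0, -9.1, 0, 0, 0.14, 6.5]]
  ]
}}

```text
clock: 25.2
tcp_pos: [0.5135, -0.0193, 0.2091]
eef_rot: [[-1.0, -0.004, -0.001], [-0.004, 1.0, 0.0], [0.001, 0.0, -1.0]]
contact_force: [-0.1, -0.6, -0.8]
finger_gap: 0.065
finger_force: 0.0
```

Call:
{"fn": "drive_tool", "kwargs": {
  "moves": [
    [[-1.7, 0.1, 0, 0, 0, 0, 6.5], [-1.7, 0.1, 0, 0, 0, 0, 6.5], [-1.7, 0.1, 0, 0, 0, 0, 6.5], [-1.7, 0.1, 0, 0, 0, 0, 6.5], [-1.7, 0.1, 0, 0, 0, 0, 6.5], [-1.7, 0.1, 0, 0, 0, 0, 6.5], [-1.7, 0.1, 0, 0, 0, 0, 6.5]]
  ]
}}

```text
clock: 25.9
tcp_pos: [0.5308, -0.0185, 0.2098]
eef_rot: [[-1.0, -0.002, 0.0], [-0.002, 1.0, 0.0], [-0.0, 0.0, -1.0]]
contact_force: [-0.7, 0.2, -0.9]
finger_gap: 0.0652
finger_force: 0.0
```

```bash
python3 - <<'E'
from d import *
lift("w12.png"); check("w12b.png")
E
```

```text
t 25.9 tcp [ 0.5308 -0.0185  0.2098] yaw -3.1393 tilt [0.0001 0.    ] q [-0.24  0.4   0.23  2.08 -0.14  0.68  1.66] gap 0.0652 ff 0.0 F [-0.7  0.2 -0.9] M [-0.012  0.051 -0.022]
edge rows mid,L,R,col [[265.86, 266.59, 264.49, 212.07], [266.22, 266.64, 264.62, 212.09]]
rise mm mid,L,R [0.6  0.07 0.21]
t 25.95 tcp [ 0.5308 -0.0185  0.2098] yaw -3.1393 tilt [ 0.0001 -0.    ] q [-0.24  0.4   0.23  2.08 -0.14  0.68  1.66] gap 0.065 ff 0.0 F [ 1.4 -0.1  0.8] M [ 0.016 -0.039 -0.007]
bar [ 0.5136 -0.0208] knob mod pi 3.0 0.0416
deck (0.44, 0.11, 0.97) deckL (-0.02, 0.18, 1.03) deckR (-0.13, -0.14, 1.06) col (0.29, 0.49, 1.03)
band [array([255.87, 290.1 ]), array([255.92, 290.12])]
colc [array([256.44, 228.33]), array([256.34, 228.33])]
```

Call:
{"fn": "drive_tool", "kwargs": {
  "moves": [
    [[0.8, 0, 0, 0, 0, -0.14, 4], [1.7, -0.1, 3, 0, 0, -0.14, 4], [1.7, -0.1, 4, 0, 0, -0.14, 4], [1.7, -0.1, 4, 0, 0, -0.14, 4], [1.7, -0.1, 4, 0, 0, -0.14, 4], [1.7, -0.1, 7, 0, 0, -0.14, 4], [1.7, -0.1, 9.1, 0, 0, -0.14, 4], [1.7, -0.1, 9.1, 0, 0, -0.14, 4], [1.7, -0.1, 9.1, 0, 0, -0.14, 4]]
  ]
}}

```text
clock: 26.9
tcp_pos: [0.5146, -0.0196, 0.1195]
eef_rot: [[-0.99, -0.141, 0.0], [-0.141, 0.99, -0.0], [-0.0, -0.0, -1.0]]
contact_force: [0.2, -0.1, 1.1]
finger_gap: 0.0399
finger_force: 0.0
```

Call:
{"fn": "drive_tool", "kwargs": {
  "moves": [
    [[0, 0, 0, 0, 0, 0, 0.8], [0, 0, 0, 0, 0, 0, 0.8], [0, 0, 0, 0, 0, 0, 0.8], [0, 0, 0, 0, 0, 0, 0.8], [0, 0, 0, 0, 0, 0.1, 0.8], [0, 0, 0, 0, 0, 0.2, 0.8], [0, 0, 0, 0, 0, 0.3, 0.8], [0, 0, 0, 0, 0, 0.4, 0.8], [0, 0, 0, 0, 0, 0.4, 0.8], [0, 0, 0, 0, 0, 0.4, 0.8], [0, 0, 0, 0, 0, 0.4, 4], [0, 0, 0, 0, 0, 0.4, 4]]
  ]
}}

```text
clock: 28.1
tcp_pos: [0.5141, -0.0194, 0.1191]
eef_rot: [[-0.967, 0.255, 0.001], [0.255, 0.967, 0.0], [-0.0, 0.0, -1.0]]
contact_force: [-1.3, 1.1, 0.4]
finger_gap: 0.0395
finger_force: 0.0
```

Call:
{"fn": "drive_tool", "kwargs": {
  "moves": [
    [[0, 0, 0, 0, 0, 0, 4], [0, 0, -4, 0, 0, 0, 4], [0, 0, -8, 0, 0, -0.13, 6.5], [0, 0, -9.1, 0, 0, -0.26, 6.5], [0, 0, -9.1, 0, 0, -0.26, 6.5], [0, 0, -9.1, 0, 0, -0.26, 6.5], [0, 0, -9.1, 0, 0, -0.26, 6.5]]
  ]
}}

```text
clock: 28.8
tcp_pos: [0.5132, -0.0195, 0.2087]
eef_rot: [[-1.0, 0.001, -0.002], [0.001, 1.0, -0.0], [0.002, -0.0, -1.0]]
contact_force: [-0.4, 0.4, -0.0]
finger_gap: 0.065
finger_force: 0.0
```

Call:
{"fn": "drive_tool", "kwargs": {
  "moves": [
    [[-1.7, 0.1, 0, 0, 0, 0, 6.5], [-1.7, 0.1, 0, 0, 0, 0, 6.5], [-1.7, 0.1, 0, 0, 0, 0, 6.5], [-1.7, 0.1, 0, 0, 0, 0, 6.5], [-1.7, 0.1, 0, 0, 0, 0, 6.5], [-1.7, 0.1, 0, 0, 0, 0, 6.5], [-1.7, 0.1, 0, 0, 0, 0, 6.5]]
  ]
}}

```text
clock: 29.5
tcp_pos: [0.5308, -0.0185, 0.2099]
eef_rot: [[-1.0, -0.002, 0.0], [-0.002, 1.0, 0.0], [-0.0, 0.0, -1.0]]
contact_force: [0.0, -0.6, 0.2]
finger_gap: 0.0652
finger_force: 0.0
```

```bash
python3 - <<'E'
from d import *
lift("w13.png"); check("w13b.png")
E
```

```text
t 29.5 tcp [ 0.5308 -0.0185  0.2099] yaw -3.1395 tilt [0.0002 0.    ] q [-0.27  0.41  0.27  2.08 -0.17  0.68  1.68] gap 0.0652 ff 0.0 F [ 0.  -0.6  0.2] M [ 0.014 -0.048  0.019]
edge rows mid,L,R,col [[265.86, 266.59, 264.49, 212.07], [266.32, 266.76, 264.69, 211.91]]
rise mm mid,L,R [1.09 0.59 0.65]
t 29.55 tcp [ 0.5308 -0.0185  0.2099] yaw -3.1395 tilt [0.0002 0.    ] q [-0.27  0.41  0.27  2.08 -0.17  0.68  1.68] gap 0.0651 ff 0.0 F [-0.6  0.3 -0.4] M [-0.054  0.027 -0.04 ]
bar [ 0.5139 -0.0203] knob mod pi 0.262 0.0405
deck (0.51, -1.45, 0.64) deckL (-0.08, 0.05, 0.99) deckR (-0.17, 0.32, 0.93) col (0.11, 0.49, 1.07)
band [array([255.87, 290.1 ]), array([255.85, 290.12])]
colc [array([256.44, 228.33]), array([256.52, 228.32])]
```

Call:
{"fn": "drive_tool", "kwargs": {
  "moves": [
    [[0.8, 0, 0, 0, 0, 0.13, 4], [1.7, -0.1, 3, 0, 0, 0.26, 4], [1.7, -0.1, 4, 0, 0, 0.26, 4], [1.7, -0.1, 4, 0, 0, 0.26, 4], [1.7, -0.1, 4, 0, 0, 0.26, 4], [1.7, -0.1, 7, 0, 0, 0.26, 4], [1.7, -0.1, 9.1, 0, 0, 0.26, 4], [1.7, -0.1, 9.1, 0, 0, 0.26, 4], [1.7, -0.1, 9.1, 0, 0, 0.26, 4]]
  ]
}}

```text
clock: 30.5
tcp_pos: [0.5145, -0.0198, 0.1195]
eef_rot: [[-0.967, 0.254, 0.0], [0.254, 0.967, 0.0], [-0.0, 0.0, -1.0]]
contact_force: [-0.6, 0.0, -0.0]
finger_gap: 0.0401
finger_force: 0.0
```

Call:
{"fn": "drive_tool", "kwargs": {
  "moves": [
    [[0, 0, 0, 0, 0, 0, 0.8], [0, 0, 0, 0, 0, 0, 0.8], [0, 0, 0, 0, 0, 0, 0.8], [0, 0, 0, 0, 0, 0, 0.8], [0, 0, 0, 0, 0, 0.1, 0.8], [0, 0, 0, 0, 0, 0.2, 0.8], [0, 0, 0, 0, 0, 0.3, 0.8], [0, 0, 0, 0, 0, 0.3, 0.8], [0, 0, 0, 0, 0, 0.3, 0.8], [0, 0, 0, 0, 0, 0.3, 0.8], [0, 0, 0, 0, 0, 0.3, 4], [0, 0, 0, 0, 0, 0.3, 4]]
  ]
}}

```text
clock: 31.7
tcp_pos: [0.5141, -0.0193, 0.1192]
eef_rot: [[-0.849, 0.529, 0.001], [0.529, 0.849, 0.0], [-0.0, 0.001, -1.0]]
contact_force: [1.1, 0.7, 0.8]
finger_gap: 0.0397
finger_force: 0.0
```

Call:
{"fn": "drive_tool", "kwargs": {
  "moves": [
    [[0, 0, 0, 0, 0, 0, 4], [0, 0, -4, 0, 0, 0, 4], [0, 0, -8, 0, 0, -0.14, 6.5], [0, 0, -9.1, 0, 0, -0.28, 6.5], [0, 0, -9.1, 0, 0, -0.42, 6.5], [0, 0, -9.1, 0, 0, -0.56, 6.5], [0, 0, -9.1, 0, 0, -0.56, 6.5], [0, 0, -9.1, 0, 0, -0.56, 6.5]]
  ]
}}

```text
clock: 32.5
tcp_pos: [0.5138, -0.0197, 0.2097]
eef_rot: [[-1.0, 0.002, -0.0], [0.002, 1.0, 0.0], [0.0, 0.0, -1.0]]
contact_force: [0.4, -0.5, 0.6]
finger_gap: 0.0649
finger_force: 0.0
```

Call:
{"fn": "drive_tool", "kwargs": {
  "moves": [
    [[-1.7, 0.1, 0, 0, 0, 0, 6.5], [-1.7, 0.1, 0, 0, 0, 0, 6.5], [-1.7, 0.1, 0, 0, 0, 0, 6.5], [-1.7, 0.1, 0, 0, 0, 0, 6.5], [-1.7, 0.1, 0, 0, 0, 0, 6.5], [-1.7, 0.1, 0, 0, 0, 0, 6.5], [-1.7, 0.1, 0, 0, 0, 0, 6.5]]
  ]
}}

```text
clock: 33.2
tcp_pos: [0.5307, -0.0185, 0.2099]
eef_rot: [[-1.0, -0.002, 0.0], [-0.002, 1.0, 0.0], [-0.0, 0.0, -1.0]]
contact_force: [0.5, 0.1, 0.1]
finger_gap: 0.0648
finger_force: 0.0
```

```bash
python3 - <<'E'
from d import *
lift("w14.png"); check("w14b.png"); lift("w14c.png")
E
```

```text
t 33.2 tcp [ 0.5307 -0.0185  0.2099] yaw -3.1396 tilt [0. 0.] q [-0.28  0.41  0.29  2.08 -0.18  0.68  1.7 ] gap 0.0648 ff 0.0 F [0.5 0.1 0.1] M [0.038 0.007 0.01 ]
edge rows mid,L,R,col [[265.86, 266.59, 264.49, 212.07], [266.92, 267.55, 265.52, 212.21]]
rise mm mid,L,R [1.62 1.44 1.59]
t 33.25 tcp [ 0.5308 -0.0185  0.2099] yaw -3.1396 tilt [0.0001 0.    ] q [-0.28  0.41  0.29  2.08 -0.18  0.68  1.7 ] gap 0.0651 ff 0.0 F [-0.7 -0.5 -0.7] M [-0.012  0.053  0.025]
bar [ 0.5138 -0.0208] knob mod pi 0.567 0.0401
deck (0.7, 0.51, 0.83) deckL (0.05, 0.3, 0.96) deckR (0.49, 0.24, 1.01) col (0.11, 0.41, 1.13)
band [array([255.87, 290.1 ]), array([256.28, 290.66])]
colc [array([256.44, 228.33]), array([256.56, 228.36])]
t 33.3 tcp [ 0.5308 -0.0185  0.2099] yaw -3.1395 tilt [0.0001 0.    ] q [-0.28  0.41  0.29  2.08 -0.18  0.68  1.7 ] gap 0.0649 ff 0.0 F [-1.1 -0.7  0.3] M [-0.041 -0.011 -0.014]
edge rows mid,L,R,col [[265.86, 266.59, 264.49, 212.07], [266.76, 267.57, 265.48, 212.06]]
rise mm mid,L,R [1.59 1.74 1.77]
```

The near edge and the band have both risen, by about 1.0–1.7 mm evenly on both sides, and the gripper is clear, so I'm handing in.

```bash
python3 -c "
from plant import env
print(env.finish_job())"
```

```text
the job is handed in; nothing more can be done
None
```

I stood the jack under the middle of the deck and raised its platform until it carried the deck, then handed the job in at about 33 s. By the wrist camera the deck rose about 1–1.7 mm; the gripper is clear, I saw no sign of the jars or cup being touched, and the judge returned no verdict.

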